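# Rap the wedged gudgeon pin out of the receiver sleeve

## Robot

A 7-joint arm with a two-finger parallel gripper is mounted at the origin on the work surface; the furniture and walls round the work are solid. World frame = base frame: x ahead of the robot, y to its left, z up, the work surface at z = 0. Lengths are in mm, angles in rad, forces in N, time in s.
With the tool pointing down it reaches from about 375 to 925 mm from the base axis. Payload 3.1 kg.
Tool frame: the origin (TCP) lies midway between the tips of the shut fingers; the grasp point (between the pads) lies 19 mm behind it; z points along the fingers, y is the line along which they close (so a half turn about z gives the same grasp; the last joint's range is limited). The gripper opens to 85 mm and grips with 20 to 120 N. Pads are 22 mm wide; open, the fingers measure 114 mm over their backs; the gripper's body (76 mm by 85 mm) begins 54 mm behind the grasp point. The pads swing forward as they close: fully open they stand 13 mm farther back than shut.
Start: joints at [1.035, 0.383, 0.044, 1.598, -0.018, 1.161, -0.05], TCP at [275.585, -588.69, 231.269] pointing down, gripper open.
Joint ranges: [-2.61, 2.61], [-0.41, 2.15], [-1.48, 1.57], [0, 2.5], [-1.57, 4.71], [0.05, 1.97], [-2.85, 2.85]. Speed limits (rad/s): [2.79, 2.79, 3.14, 3.14, 3.14, 3.14, 3.14].

## Interface

Orientations are given as a rotation vector (axis times angle).
In Python, from cell import env, viewer, order gives the robot as it stands. The module is installed in compiled form; this text tells all that it offers.
- The arm moves only by the tool step_arm, never from a script. Its argument "motion" is a list of rows, each a list of 6 numbers: the shift along the tool's x, y, z in cm, then the turn, a rotation vector about the tool's x, y, z in degrees. A call has 1 to 12 rows; each row is the pose to reach, as a shift and turn from the pose commanded when the call began, along the tool's axes at that moment; what a row does not reach only later rows make up. A row lasts 1/12 s, in which the tool goes at most 41.7 mm and 7.16 degrees, less where a joint would pass 70% of its speed; a pose out of reach is approached as far as the arm can. A call with a gripper value outside its range is refused whole. "jaw" is the opening, from 0 (shut) to 1 (fully open), set as the call begins (left out, the last holds). The fingers move at their own pace and stop on an object; "newtons" is the grip in N (left out, the last holds). Time passes only in rows, so rows that repeat a pose let the fingers close. It gives the time, the measured TCP pose, the force, the opening and the grip force at its end, in the units of the state.
- env.read_state(): the state, without advancing time (a new reading comes with each control period).
- viewer.capture(name): name is "scene" or "top"; returns the picture (400x640x3 uint8, blue, green, red); there is no depth.
- viewer.camera_info(name): a dict with "mtx" (3x3 intrinsics, pixels), "world_from_camera" (4x4, takes a point from camera to world coordinates). Camera axes: x right, y up, looking along -z (the intrinsics and any distortion apply to the point x, -y, -z); pixel columns grow to the right and rows downward; lengths in mm; the calibration is good to about 2 mm. A picture is of the moment at which its call begins. camera_info takes no time and is no camera call.
- order.sign_off(): hands the job in; it is judged then, once.
The state is a dict: "clock": time; "qpos": joint angles; "qvel": joint speeds; "tau": joint torques, N m; "eef_pos": TCP position; "tool_rot": TCP orientation; "ft_force": force on the tool from outside, world axes, zero at the start; "ft_torque": the same for the moment, N m; "width": finger opening in mm; "grasp_force": force on a finger pad.
Only numpy, scipy, OpenCV 4.12 (cv2) and the standard library are available. Lean on these libraries where they do the work, as an engineer would, in place of code of your own. Each camera call takes 0.05 s, during which the arm holds its last target. There are 200 camera calls.

## Task

The last gudgeon pin is wedged up inside the aluminium receiver sleeve that stands mouth down on the bench. Take the sleeve over the wooden block and rap its mouth firmly on the block, as often as it takes, until the pin drops out of it onto the wood. Then lift the sleeve straight off so that the pin is left standing on the block, and stand the sleeve mouth down on the floor of the free bay of the black kit tray, without disturbing the two pistons or the yellow tin.

Things in the scene. Friction and masses are not known exactly. Their poses are not given: they have to be found in the camera images.
- sleeve: receiver sleeve of a gudgeon-pin press: aluminium tube, 42 outside diameter, 124 tall, about 0.3 kg, standing with its open mouth DOWN. Origin: centre of the mouth; z up to the closed end. Bore 25 wide, 97 deep. Two windows through the wall, 8 to 28 mm above the mouth on its +x and -x sides: empty while the pin is stuck, filled with bright steel once it has dropped
- sleeve_head (a point): middle of the sleeve's solid knurled head, on its axis 108 mm above the mouth: the place to grip it from above (42 wide; the head runs from 97 to 124 mm). Each rap may push the sleeve 1 to 5 mm up between the fingers
- sleeve_ring (a point): sprung ring in the bore, on the axis 77 mm above the mouth. It grips the pin's upper end by friction, about 4 to 6 times the pin's weight: carrying and gentle setting down (3 cm/s) do not free it. A rap of the mouth on the block at about 0.1 m/s slips it 2 to 7 mm, a harder one more, and raps add up; after 15 mm it leaves the ring and falls the last 15 mm freely
- pin: gudgeon pin: hollow bright steel cylinder, 22 diameter, 62 long, about 0.12 kg, at the start wedged upright inside the sleeve (out of sight from above), its lower end 30 mm above the sleeve's mouth. Origin: centre of its lower end; z up along its axis
- block: hardwood rapping block with rounded edges and old ring marks, 120 x 120 x 36 tall, fixed to the bench. Origin: centre of its underside; its flat top is 36 mm above it
- tray: black plastic kit tray fixed to the bench, 120 (its x) x 150 (its y), walls 18 high and 4 thick, floor 4 thick. A divider 16 high at its y = -20 mm makes two bays: the smaller (-y) holds a steel press drift that belongs to the tray, the larger (+y), 112 x 89, is free. Origin: centre of its underside
- tray_bay (a point): centre of the floor of the free bay of the tray, on the floor's surface, 27.5 mm along +y and 4 mm up from the tray's origin; axes as the tray's
- piston_0: aluminium piston standing on its skirt, 71 diameter, 58 tall; a bystander. Origin: centre of its underside
- piston_1: second aluminium piston, the same; a bystander. Origin: centre of its underside
- paste_tin: yellow-lidded round tin, 65 diameter, 24 tall; a bystander. Origin: centre of its underside

How it is judged (in metres and radians):
On the way, in this order (a step that is already met when the one before it is completed fails the run):
1. the sleeve is held over the block, mouth clear of it, with the pin still wedged up inside (x of sleeve in the frame of block between -0.055 and 0.055 m and y of sleeve in the frame of block between -0.055 and 0.055 m and z of sleeve in the frame of block above 0.04 m and z of pin in the frame of sleeve above 0.02 m and angle between sleeve's own z axis and vertical below 0.35 rad), for 0.1 s.
2. the sleeve strikes the block (contact force between sleeve and block above 3 N).
3. the pin has dropped onto the block while the sleeve's mouth is still close over it (z of pin in the frame of block between 0.032 and 0.04 m and horizontal distance between pin and sleeve below 0.012 m and z of sleeve in the frame of block below 0.088 m), for 0.05 s.
At the end, for the whole second after the job is handed in: the pin stands upright (within 7 degrees) and still on top of the block; the sleeve stands upright (within 5 degrees), mouth down, flat on the floor of the tray's free bay (within 5 mm of the floor), at rest (x of pin in the frame of block between -0.06 and 0.06 m and y of pin in the frame of block between -0.06 and 0.06 m and z of pin in the frame of block between 0.032 and 0.04 m and angle between pin's own z axis and vertical below 0.12 rad and linear speed of each of pin, sleeve below 0.03 m/s and x of sleeve in the frame of tray_bay between -0.05 and 0.05 m and y of sleeve in the frame of tray_bay between -0.04 and 0.04 m and z of sleeve in the frame of tray_bay below 0.005 m and angle between sleeve's own z axis and vertical below 0.08 rad); the robot touches nothing.
It fails at once if a bystander (piston, tin) is shifted by more than 30 mm (distance of any of piston_0, piston_1, paste_tin from where it was at the start of the episode above 0.03 m).
It also fails if it takes over 54 s, if anything falls off the work surface, if the arm or the gripper's body presses on something with over 40 N, if the wrist force passes 120 N, or if a joint passes its speed limit or range.

## Working session

There is one attempt and no reset: what is moved stays moved. The work goes in short steps, Python scripts to look and compute and a tool call to move; the robot and the scene stay as the last step left them, time stands still between calls to the robot, and variables do not carry over. Pictures are saved under pics/ and viewed, at most 10 in all, crops included, and the job is handed in when it is done.

Besides the shell and the picture viewer there is one more tool, called as a command line: name --pt "numbers of a row" for each row, then --argument value for the rest. step_arm: Moves the arm, as the interface text tells. Its arguments: {"type":"object","properties":{"motion":{"type":"array","items":{"type":"array","items":{"type":"number"}}},"jaw":{"type":"number"},"newtons":{"type":"number"}},"required":["motion"]}

```bash
mkdir -p pics
cat > h.py <<'E'
import numpy as np, cv2
from cell import env, viewer, order
def ray(name,u,v):
    c=viewer.camera_info(name);K=np.array(c["mtx"]);T=np.array(c["world_from_camera"])
    d=np.linalg.solve(K,[u,v,1.]);d=np.array([d[0],-d[1],-d[2]])
    return T[:3,3],T[:3,:3]@d
def onz(name,u,v,z):
    o,d=ray(name,u,v);return o+d*(z-o[2])/d[2]
def tri(a,b):
    (o1,d1),(o2,d2)=ray(*a),ray(*b)
    A=np.c_[d1,-d2];s=np.linalg.lstsq(A,o2-o1,rcond=None)[0]
    p,q=o1+s[0]*d1,o2+s[1]*d2
    return (p+q)/2,np.linalg.norm(p-q)
E
python3 - <<'E'
from h import *
for n in("scene","top"):
    cv2.imwrite(f"pics/{n}0.png",viewer.capture(n)); c=viewer.camera_info(n); print(n,{k:np.round(np.array(v),3).tolist() for k,v in c.items()})
print(env.read_state())
E
```

```text
scene {'mtx': [[391.08, 0.0, 317.084], [0.0, 391.08, 202.314], [0.0, 0.0, 1.0]], 'world_from_camera': [[0.788, -0.531, 0.312, 767.447], [0.616, 0.668, -0.418, -289.513], [0.014, 0.521, 0.853, 858.152], [0.0, 0.0, 0.0, 1.0]]}
top {'mtx': [[407.016, 0.0, 320.433], [0.0, 407.016, 199.352], [0.0, 0.0, 1.0]], 'world_from_camera': [[0.035, 0.977, -0.211, 290.419], [-0.999, 0.033, -0.014, 60.019], [-0.006, 0.212, 0.977, 955.731], [0.0, 0.0, 0.0, 1.0]]}
{'clock': 0.1, 'qpos': array([ 1.03520862,  0.38379098,  0.04384965,  1.59945893, -0.01790839,
        1.16123108, -0.04990411]), 'qvel': array([ 1.24513164e-04, -2.71882293e-03, -2.97141409e-04, -2.37767974e-03,
        8.12756780e-04, -4.67991167e-04,  3.26280133e-05]), 'tau': array([ 2.51456942e-03, -4.34728575e+01,  1.02885280e+00, -2.50453788e+01,
        1.07707080e-02,  5.38977285e-03,  1.33101960e-05]), 'eef_pos': array([ 275.17419139, -587.89893308,  229.96916671]), 'tool_rot': array([-3.06426098e+00, -6.81766010e-01,  1.04827191e-03]), 'ft_force': array([-0.44982116, -0.55063804,  0.59199979]), 'ft_torque': array([0.00066939, 0.02274819, 0.02550975]), 'grasp_force': 0.0, 'width': 85.45941447838173}
```

View pics/scene0.png

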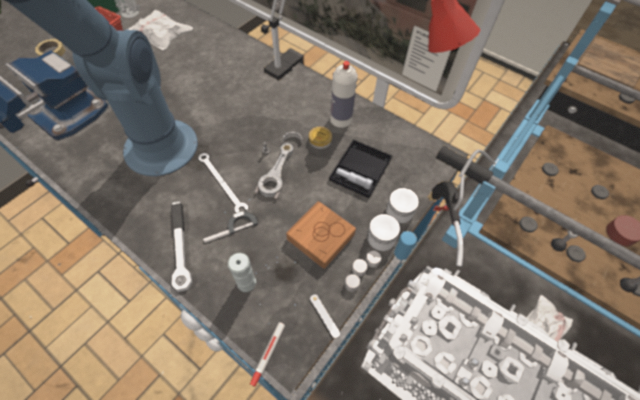

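View pics/top0.png

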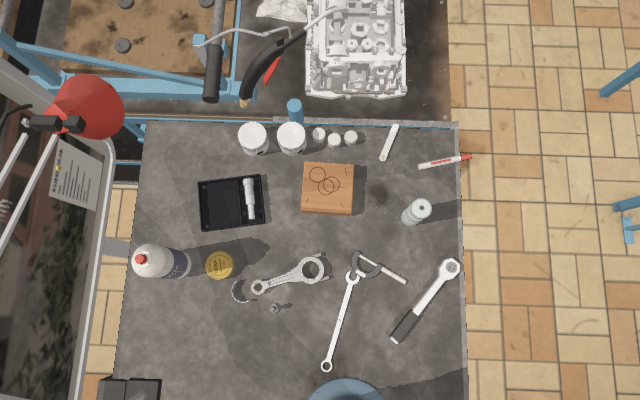

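The scene view shows the sleeve at about (240,272), the block at (320,233), the tray at (362,167), the pistons at (404,203) and (384,232), and the tin at (320,137). The top view shows the sleeve at (418,210), the block at (328,188), the tray at (232,203), the pistons at (253,138) and (291,137), and the tin at (219,265).

Run:
```python
from h import *
s=cv2.imread("pics/scene0.png");t=cv2.imread("pics/top0.png")
a=cv2.resize(s[245:300,215:270],(400,400),interpolation=2)   # x7.27
b=cv2.resize(t[185:240,390:445],(400,400),interpolation=2)
c=cv2.resize(s[130:205,320:400],(400,375)[:2],interpolation=2)[:200]
cv2.imwrite("pics/c1.png",np.hstack([a,b]))
# block & tray masks
for n,im in(("scene",s),("top",t)):
    hsv=cv2.cvtColor(im,cv2.COLOR_BGR2HSV)
    for nm,m,roi in(("block",cv2.inRange(hsv,(5,90,60),(20,255,255)),{"scene":(280,195,365,275),"top":(290,150,365,225)}[n]),
                ("tray",cv2.inRange(hsv,(0,0,0),(180,255,42)),{"scene":(320,130,400,205),"top":(190,165,275,240)}[n])):
        x0,y0,x1,y1=roi;k=np.zeros_like(m);k[y0:y1,x0:x1]=m[y0:y1,x0:x1]
        k=cv2.morphologyEx(k,cv2.MORPH_CLOSE,np.ones((5,5)))
        cs=max(cv2.findContours(k,0,2)[0],key=cv2.contourArea)
        h=cv2.convexHull(cs);ap=cv2.approxPolyDP(h,4,True)[:,0]
        print(n,nm,cv2.contourArea(h),ap.tolist())
        for z in((36,) if nm=="block" else(18,)): print([np.round(onz(n,u,v,z)[:2]).tolist() for u,v in ap])
```

```text
scene block 2574.0 [[317, 202], [355, 228], [325, 267], [287, 238]]
[[467.0, 113.0], [582.0, 113.0], [586.0, -10.0], [472.0, -8.0]]
scene tray 302.0 [[369, 195], [330, 178], [334, 171]]
[[551.0, 221.0], [441.0, 201.0], [436.0, 226.0]]
top block 2626.5 [[305, 161], [354, 166], [349, 215], [301, 211]]
[[581.0, 113.0], [572.0, -3.0], [455.0, 6.0], [460.0, 117.0]]
top tray 2257.0 [[245, 177], [246, 225], [202, 229], [198, 183]]
[[542.0, 255.0], [426.0, 244.0], [413.0, 346.0], [523.0, 366.0]]
```

View pics/c1.png

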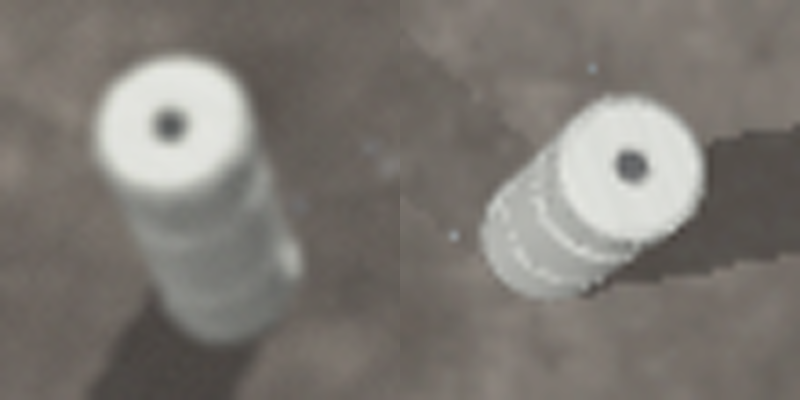

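The crops show the sleeve's top-face hole at scene (238.3,262.1) and top (421.5,207.6). Next I'll look at the block and tray up close.

Run:
```python
from h import *
print("sleeve top",tri(("scene",238.3,262.1),("top",421.5,207.6)))
s=cv2.imread("pics/scene0.png");t=cv2.imread("pics/top0.png")
f=lambda im,x,y:cv2.resize(im[y:y+75,x:x+100],(400,300),interpolation=2)
g=lambda im:np.clip(im.astype(float)*2.2,0,255).astype(np.uint8)
cv2.imwrite("pics/c2.png",np.vstack([np.hstack([f(s,270,198),f(t,280,150)]),np.hstack([g(f(s,315,135)),g(f(t,185,165))])]))
```

```text
sleeve top (array([ 460.7273712 , -139.06837252,  121.12740639]), np.float64(0.9865185420031786))
```

View pics/c2.png

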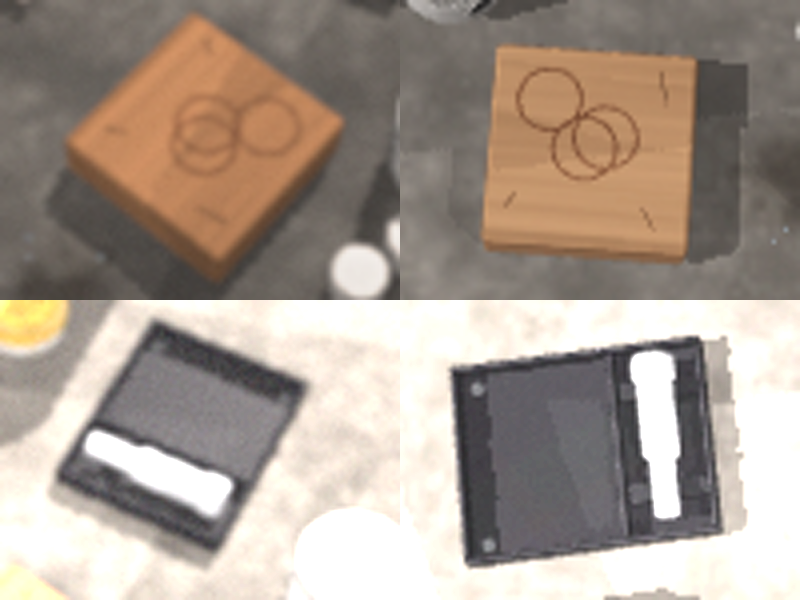

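The crop shows clear outlines for the block's top face and the tray rim. The free bay is on the tray's left in the top view, which is world +y, and the drift is on the right.

Run:
```python
from h import *
def S(x0,y0,L): return [((X-1.5)/4+x0,(Y-1.5)/4+y0) for X,Y in L]
bs=S(270,198,[(195,15),(343,122),(220,258),(68,140)]); bt=S(280,150,[(497-400,46),(297,60),(290,245),(87,240)])
# matching: scene [0]=(-x,+y),[1]=(+x,+y),[2]=(+x,-y),[3]=(-x,-y); top [0]=(+x,+y),[1]=(+x,-y),[2]=(-x,-y),[3]=(-x,+y)
ts=S(315,135,[(155,22),(305,85),(213,250),(58,180)]); tt=S(185,165,[(52,68),(300,38),(322,230),(70,265)])
# ring centres on block
rings=[(S(270,198,[(270,126)])[0],S(280,150,[(150,99)])[0])]
print("ring",tri(("scene",*rings[0][0]),("top",*rings[0][1])))
for nm,A,B,z in(("block",bs,bt,36),("tray",ts,tt,18)):
    a=np.array([onz("scene",*p,z)[:2] for p in A]);b=np.array([onz("top",*p,z)[:2] for p in B])
    print(nm,a.round().tolist(),a.mean(0).round(),b.round().tolist(),b.mean(0).round())
    for i,j in((0,3),(1,0),(2,1),(3,2)):
        p,e=tri(("scene",*A[i]),("top",*B[j])); print("  ",p.round(1),round(e,1))
st=env.read_state(); from scipy.spatial.transform import Rotation as R
r=R.from_rotvec(st["tool_rot"]);print(r.as_matrix().round(3))
```

```text
ring (array([549.58480154,  83.47530918,  35.32700319]), np.float64(1.5158258172578314))
block [[468.0, 117.0], [583.0, 113.0], [578.0, -1.0], [463.0, 3.0]] [523.  58.] [[580.0, 115.0], [576.0, -3.0], [465.0, -1.0], [464.0, 116.0]] [521.  57.]
   [465.6 117.6  31.7] 3.5
   [581.6 115.4  31.2] 0.5
   [576.8  -1.7  34.9] 2.7
   [4.642e+02 2.000e-01 4.120e+01] 1.4
tray [[415.0, 345.0], [527.0, 363.0], [552.0, 214.0], [443.0, 196.0]] [484. 280.] [[527.0, 367.0], [550.0, 221.0], [435.0, 200.0], [409.0, 345.0]] [480. 283.]
   [411.  348.8  10.9] 3.3
   [526.5 367.5  14.5] 2.7
   [551.1 220.9   9.7] 3.5
   [437.1 202.8   4.8] 1.6
[[ 0.906  0.424 -0.001]
 [ 0.424 -0.906  0.002]
 [-0.    -0.002 -1.   ]]
```

step_arm --pt "2 -1.8 0 0 0 0" --pt "5 -4.6 0 0 0 0" --pt "8.5 -7.8 0 0 0 0" --pt "12 -11 0 0 0 0" --pt "15.5 -14.2 0 0 0 0" --pt "19 -17.4 0 0 0 0" --pt "22.5 -20.6 0 0 0 0" --pt "26 -23.8 0 0 0 0" --pt "29.5 -27 0 0 0 0" --pt "32.8 -30 0 0 0 0" --pt "35 -32 0 0 0 0" --pt "35.9 -32.8 0 0 0 0" --jaw 1

```text
clock: 1.1
eef_pos: [460.8, -139.0, 231.0]
tool_rot: [3.067, 0.682, -0.001]
ft_force: [1.4, -0.2, -0.7]
width: 85.6
grasp_force: 0.0
```

step_arm --pt "0 0 1 0 0 0" --pt "0 0 3 0 0 0" --pt "0 0 5.5 0 0 0" --pt "0 0 8 0 0 0" --pt "0 0 10 0 0 0" --pt "0 0 11.5 0 0 0" --pt "0 0 12.7 0 0 0" --pt "0 0 13.6 0 0 0" --pt "0 0 14.2 0 0 0" --pt "0 0 14.5 0 0 0" --pt "0 0 14.5 0 0 0"

```text
clock: 2.02
eef_pos: [460.7, -141.0, 85.9]
tool_rot: [-3.066, -0.682, 0.001]
ft_force: [-0.1, -0.3, 0.4]
width: 85.3
grasp_force: 0.0
```

step_arm --pt "0 0 0 0 0 0" --pt "0 0 0 0 0 0" --pt "0 0 0 0 0 0" --pt "0 0 0 0 0 0" --pt "0 0 0 0 0 0" --pt "0 0 0 0 0 0" --pt "0 0 0 0 0 0" --pt "0 0 0 0 0 0" --pt "0 0 0 0 0 0" --pt "0 0 0 0 0 0" --jaw 0 --newtons 80

```text
clock: 2.85
eef_pos: [461.6, -140.9, 87.4]
tool_rot: [3.066, 0.682, 0.001]
ft_force: [-1.7, 0.9, 5.9]
width: 40.6
grasp_force: 80.4
```

step_arm --pt "0 0 -0.3 0 0 0" --pt "0 0 -1 0 0 0" --pt "0 0 -2 0 0 0" --pt "0 0 -3.2 0 0 0" --pt "0 0 -4.4 0 0 0" --pt "0 0 -5.6 0 0 0" --pt "0 0 -6.8 0 0 0" --pt "0 0 -7.8 0 0 0" --pt "0 0 -8.5 0 0 0" --pt "0 0 -8.8 0 0 0" --pt "0 0 -8.8 0 0 0"

```text
clock: 3.77
eef_pos: [461.4, -141.1, 175.1]
tool_rot: [3.066, 0.682, 0.002]
ft_force: [0.2, 0.5, -4.2]
width: 40.4
grasp_force: 81.1
```

Run:
```python
from h import *
s=viewer.capture("scene");t=viewer.capture("top")
cv2.imwrite("pics/g1.png",np.hstack([cv2.resize(s[180:320,170:310],(400,400),interpolation=2),cv2.resize(t[120:260,350:490],(400,400),interpolation=2)]))
st=env.read_state();print(st["eef_pos"],st["ft_force"],st["width"])
```

```text
[ 460.50661482 -140.86118894  173.82034073] [-0.38963374  0.318444   -4.85659435] 40.838674749586325
```

View pics/g1.png

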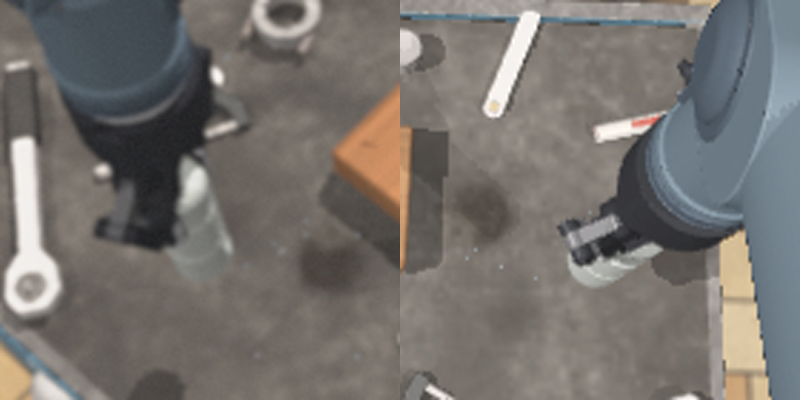

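The sleeve is held upright in the fingers, clear of the bench. I'll move it over the block.

step_arm --pt "0.4 -0.4 0 0 0 0" --pt "1.2 -1.3 0 0 0 0" --pt "2.6 -2.9 0 0 0 0" --pt "4.3 -4.7 0 0 0 0" --pt "6 -6.6 0 0 0 0" --pt "7.8 -8.6 0 0 0 0" --pt "9.6 -10.6 0 0 0 0" --pt "11.2 -12.4 0 0 0 0" --pt "12.5 -13.8 0 0 0 0" --pt "13.4 -14.8 0 0 0 0" --pt "13.9 -15.3 0 0 0 0" --pt "13.9 -15.3 0 0 0 0"

```text
clock: 4.87
eef_pos: [522.0, 59.4, 173.8]
tool_rot: [-3.063, -0.688, 0.0]
ft_force: [0.9, 0.8, -3.3]
width: 40.7
grasp_force: 81.2
```

step_arm --pt "0 0 0 0 0 0" --pt "0 0 0.5 0 0 0" --pt "0 0 1 0 0 0" --pt "0 0 1.5 0 0 0" --pt "0 0 2 0 0 0" --pt "0 0 2 0 0 0" --pt "0 0 2 0 0 0"

```text
clock: 5.45
eef_pos: [521.4, 56.1, 153.6]
tool_rot: [-3.067, -0.681, 0.002]
ft_force: [-0.1, 0.1, -3.9]
width: 40.3
grasp_force: 81.2
```

step_arm --pt "0 0 1.2 0 0 0" --pt "0 0 2.4 0 0 0" --pt "0 0 3.6 0 0 0" --pt "0 0 3.6 0 0 0"

```text
clock: 5.78
eef_pos: [525.6, 58.2, 122.0]
tool_rot: [3.066, 0.683, 0.009]
ft_force: [-3.5, 0.2, 15.2]
width: 40.6
grasp_force: 87.3
```

step_arm --pt "0 0 -0.8 0 0 0" --pt "0 0 -1.6 0 0 0" --pt "0 0 -2.5 0 0 0" --pt "0 0 -2.5 0 0 0"

```text
clock: 6.12
eef_pos: [522.8, 56.6, 144.4]
tool_rot: [3.066, 0.682, 0.003]
ft_force: [1.4, -0.6, -4.9]
width: 40.7
grasp_force: 85.5
```

step_arm --pt "0 0 1.3 0 0 0" --pt "0 0 2.6 0 0 0" --pt "0 0 2.6 0 0 0" --pt "0 0 1.5 0 0 0" --pt "0 0 0.5 0 0 0" --pt "0 0 0 0 0 0" --pt "0 0 1.3 0 0 0" --pt "0 0 2.6 0 0 0" --pt "0 0 2.6 0 0 0" --pt "0 0 2 0 0 0" --pt "0 0 1.8 0 0 0" --pt "0 0 1.8 0 0 0"

```text
clock: 7.12
eef_pos: [522.1, 56.4, 125.6]
tool_rot: [3.067, 0.682, 0.001]
ft_force: [-0.3, 0.3, -4.9]
width: 40.6
grasp_force: 87.2
```

Run:
```python
from h import *
s=viewer.capture("scene");t=viewer.capture("top")
cv2.imwrite("pics/g2.png",np.hstack([cv2.resize(s[190:270,280:360],(400,400),interpolation=2),cv2.resize(t[140:220,290:370],(400,400),interpolation=2)]))
st=env.read_state();print(st["eef_pos"],st["ft_force"],st["width"])
```

```text
[521.48122432  56.23208272 124.81628038] [-0.82382892 -0.00539202 -4.6376326 ] 40.65545900643389
```

View pics/g2.png

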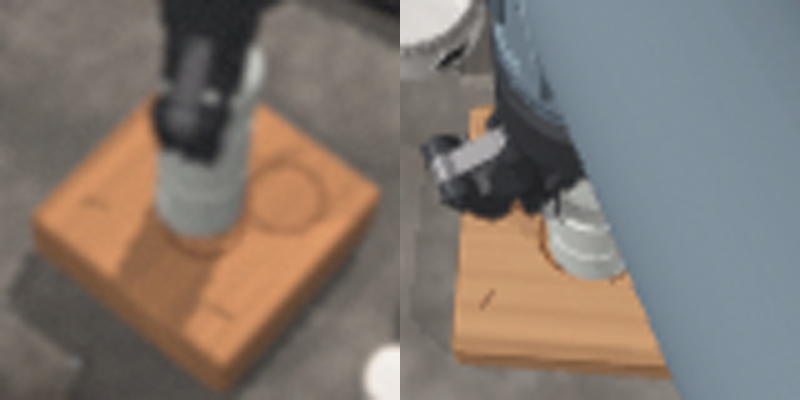

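The sleeve is just above the block and the weight is still about 4.7 N, so the pin is still in it. I'll rap harder.

step_arm --pt "0 0 -1.2 0 0 0" --pt "0 0 -2.5 0 0 0" --pt "0 0 -2.5 0 0 0" --pt "0 0 -0.9 0 0 0" --pt "0 0 0.7 0 0 0" --pt "0 0 0.7 0 0 0" --pt "0 0 -1.2 0 0 0" --pt "0 0 -2.5 0 0 0" --pt "0 0 -0.9 0 0 0" --pt "0 0 0.7 0 0 0" --pt "0 0 0.7 0 0 0" --pt "0 0 -0.5 0 0 0"

```text
clock: 8.22
eef_pos: [519.5, 56.3, 128.3]
tool_rot: [-3.065, -0.682, 0.01]
ft_force: [-0.6, 0.3, -4.2]
width: 40.1
grasp_force: 87.3
```

```bash
cat > w.py <<'E'
from h import *
f=[]
for i in range(6): viewer.capture("top"); f.append(env.read_state()["ft_force"][2])
print(np.round(f,1),np.mean(f),env.read_state()["eef_pos"],env.read_state()["clock"])
E
python3 w.py
```

```text
[-1.9 -1.4 -2.5 -3.6 -2.2 -3. ] -2.430425853341657 [522.22011751  56.47804463 130.74009987] 8.5167
```

The weight fell from about 4.5 N to 2.4 N, so the pin has dropped. I'll lift straight up.

step_arm --pt "0 0 -0.3 0 0 0" --pt "0 0 -0.9 0 0 0" --pt "0 0 -1.6 0 0 0" --pt "0 0 -2.4 0 0 0" --pt "0 0 -3.2 0 0 0" --pt "0 0 -4 0 0 0" --pt "0 0 -4.9 0 0 0" --pt "0 0 -5.8 0 0 0" --pt "0 0 -6.8 0 0 0" --pt "0 0 -7.8 0 0 0" --pt "0 0 -8.8 0 0 0" --pt "0 0 -9.8 0 0 0"

```text
clock: 9.52
eef_pos: [522.0, 56.6, 229.4]
tool_rot: [3.067, 0.682, 0.0]
ft_force: [0.8, -0.3, -2.9]
width: 40.3
grasp_force: 87.4
```

step_arm --pt "0 0 -0.8 0 0 0" --pt "0 0 -1.5 0 0 0" --pt "0 0 -2 0 0 0" --pt "0 0 -2 0 0 0"

```text
clock: 9.85
eef_pos: [522.9, 56.7, 249.7]
tool_rot: [3.066, 0.682, 0.004]
ft_force: [0.2, 0.2, -2.6]
width: 40.6
grasp_force: 87.4
```

```bash
python3 - <<'E'
from h import *
s=viewer.capture("scene");t=viewer.capture("top")
cv2.imwrite("pics/g3.png",np.hstack([cv2.resize(s[150:270,260:380],(400,400),interpolation=2),cv2.resize(t[120:240,270:390],(400,400),interpolation=2)]))
E
python3 w.py
```

```text
[-3.4 -3.8 -3.3 -2.5 -2.8 -3.4] -3.1879819246822003 [521.68698998  56.49306489 247.74594352] 10.25
```

View pics/g3.png

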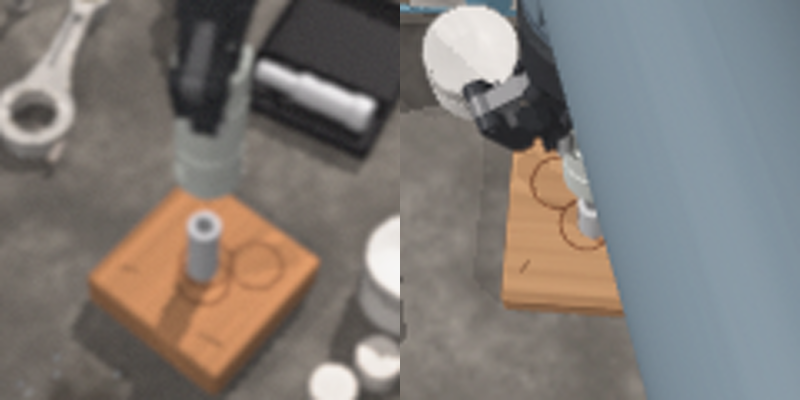

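The pin is standing upright on the block and the sleeve is clear above it. I'll go to the tray bay.

step_arm --pt "0.1 -0.5 0 0 0 0" --pt "0.4 -1.7 0 0 0 0" --pt "1 -3.8 0 0 0 0" --pt "1.8 -6.8 0 0 0 0" --pt "2.6 -9.9 0 0 0 0" --pt "3.4 -13 0 0 0 0" --pt "4.3 -16.2 0 0 0 0" --pt "5.1 -19.2 0 0 0 0" --pt "5.8 -22 0 0 0 0" --pt "6.3 -24 0 0 0 0" --pt "6.6 -24.9 0 0 0 0" --pt "6.6 -24.9 0 0 0 0"

```text
clock: 11.25
eef_pos: [474.0, 314.4, 248.6]
tool_rot: [-3.062, -0.692, 0.0]
ft_force: [0.5, 0.2, -3.0]
width: 40.7
grasp_force: 87.4
```

step_arm --pt "0 0 0.8 0 0 0" --pt "0 0 2.2 0 0 0" --pt "0 0 4 0 0 0" --pt "0 0 6 0 0 0" --pt "0 0 8 0 0 0" --pt "0 0 9.5 0 0 0" --pt "0 0 10.5 0 0 0" --pt "0 0 11 0 0 0" --pt "0 0 11 0 0 0" --pt "0 0 11 0 0 0"

```text
clock: 12.08
eef_pos: [477.0, 309.4, 138.6]
tool_rot: [3.067, 0.68, 0.001]
ft_force: [-0.8, -0.2, -2.4]
width: 40.6
grasp_force: 87.4
```

Run:
```python
from h import *
s=viewer.capture("scene");t=viewer.capture("top")
cv2.imwrite("pics/g4.png",np.hstack([cv2.resize(s[90:210,300:420],(400,400),interpolation=2),cv2.resize(t[130:250,170:290],(400,400),interpolation=2)]))
print(env.read_state()["eef_pos"],env.read_state()["ft_force"],env.read_state()["tool_rot"])
```

```text
[477.26551512 310.4596466  139.56890953] [ 0.57837772 -0.65671034 -4.14052729] [-3.06609651 -0.68136776 -0.0038264 ]
```

View pics/g4.png

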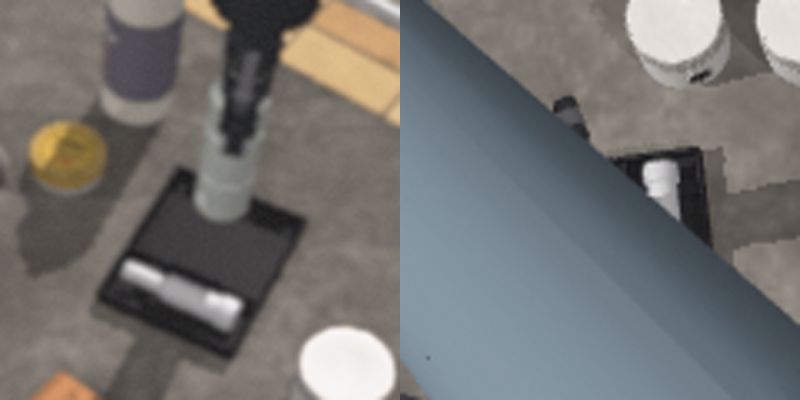

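The sleeve hangs over the free bay with its mouth still above the floor. I'll lower it.

step_arm --pt "0 0 0.6 0 0 0" --pt "0 0 1.4 0 0 0" --pt "0 0 2.4 0 0 0" --pt "0 0 3.2 0 0 0" --pt "0 0 3.8 0 0 0" --pt "0 0 4.2 0 0 0" --pt "0 0 4.4 0 0 0" --pt "0 0 4.4 0 0 0"

```text
clock: 12.85
eef_pos: [475.8, 309.8, 93.5]
tool_rot: [3.066, 0.682, -0.002]
ft_force: [-0.8, 0.8, -2.7]
width: 40.6
grasp_force: 87.4
```

step_arm --pt "0 0 0.15 0 0 0" --pt "0 0 0.3 0 0 0" --pt "0 0 0.45 0 0 0" --pt "0 0 0.6 0 0 0" --pt "0 0 0.6 0 0 0"

```text
clock: 13.27
eef_pos: [476.1, 309.9, 88.1]
tool_rot: [3.066, 0.682, -0.0]
ft_force: [-0.2, -0.0, -3.5]
width: 40.7
grasp_force: 87.4
```

step_arm --pt "0 0 0.15 0 0 0" --pt "0 0 0.3 0 0 0" --pt "0 0 0.45 0 0 0" --pt "0 0 0.6 0 0 0" --pt "0 0 0.6 0 0 0"

```text
clock: 13.68
eef_pos: [477.1, 310.6, 85.4]
tool_rot: [3.065, 0.682, 0.002]
ft_force: [-3.1, -2.8, 12.7]
width: 40.4
grasp_force: 89.3
```

Contact. I'll ease off, release and raise the arm.

step_arm --pt "0 0 -0.1 0 0 0" --pt "0 0 -0.2 0 0 0" --pt "0 0 -0.2 0 0 0"

```text
clock: 13.93
eef_pos: [476.8, 310.4, 85.4]
tool_rot: [-3.067, -0.682, -0.002]
ft_force: [-1.2, -0.8, 5.9]
width: 40.8
grasp_force: 88.1
```

step_arm --pt "0 0 0 0 0 0" --pt "0 0 0 0 0 0" --pt "0 0 0 0 0 0" --pt "0 0 0 0 0 0" --pt "0 0 0 0 0 0" --pt "0 0 0 0 0 0" --pt "0 0 0 0 0 0" --pt "0 0 0 0 0 0" --pt "0 0 0 0 0 0" --pt "0 0 0 0 0 0" --jaw 1

```text
clock: 14.77
eef_pos: [476.2, 310.0, 84.3]
tool_rot: [3.067, 0.682, -0.0]
ft_force: [0.9, -0.4, 0.9]
width: 85.4
grasp_force: 0.0
```

step_arm --pt "0 0 -0.4 0 0 0" --pt "0 0 -1.2 0 0 0" --pt "0 0 -2.4 0 0 0" --pt "0 0 -4 0 0 0" --pt "0 0 -6 0 0 0" --pt "0 0 -8 0 0 0" --pt "0 0 -10 0 0 0" --pt "0 0 -12 0 0 0" --pt "0 0 -14 0 0 0" --pt "0 0 -15 0 0 0" --pt "0 0 -15 0 0 0"

```text
clock: 15.68
eef_pos: [478.0, 311.7, 238.5]
tool_rot: [-3.064, -0.682, -0.011]
ft_force: [0.8, 0.2, -0.2]
width: 85.2
grasp_force: 0.0
```

Run:
```python
from h import *
s=viewer.capture("scene");t=viewer.capture("top")
cv2.imwrite("pics/g5.png",np.hstack([cv2.resize(s[110:270,270:430],(400,400),interpolation=2),cv2.resize(t[120:280,190:350],(400,400),interpolation=2)]))
```

```text
(no output)
```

View pics/g5.png

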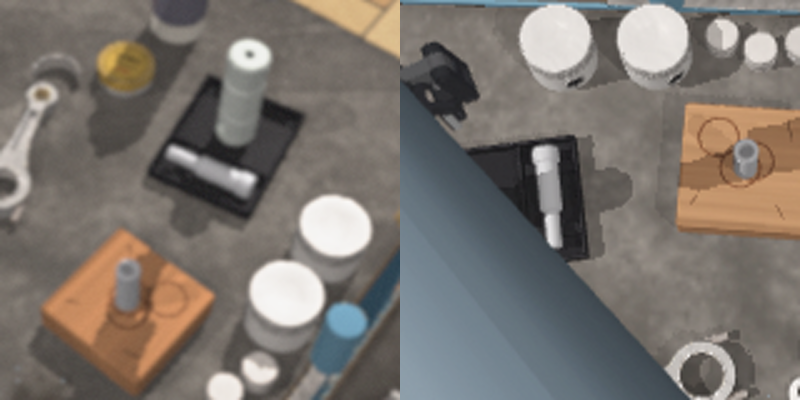

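The sleeve stands upright in the free bay (scene crop, about (240,100)) and the pin stands on the block (about (127,285)). The pistons and tin are where they were. I'm handing in.

```bash
python3 -c "
from cell import order
print(order.sign_off())"
```

```text
the job is handed in; nothing more can be done
None
```

I handed the job in at about 16 s of the 54 s allowed: the last picture shows the pin upright on the block, the sleeve mouth down in the tray's free bay, and the pistons and tin apparently unmoved; the sign-off gave no verdict.

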